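# Lid the last strawberry cup and hold the scanner over its label

### The arm

A 7-joint arm with a two-finger parallel gripper is mounted at the origin on the work surface. World frame = base frame: x ahead of the robot, y to its left, z up, the work surface at z = 0. Lengths are in m, angles in degrees, forces in N, time in s.
With the tool pointing down it reaches from about 0.425 to 0.875 m from the base axis. Payload 4.7 kg.
Tool frame: the origin (TCP) lies midway between the tips of the shut fingers; the grasp point (between the pads) lies 19 mm behind it; z points along the fingers, y is the direction in which the jaws open and shut (so a half turn about z gives the same grasp; the last joint's range is limited). The gripper opens to 87 mm and grips with 3 to 60 N. Pads are 19 mm wide; open, the fingers measure 117 mm over their backs; the gripper's body (75 mm by 190 mm) begins 51 mm behind the grasp point.
Start: joints at [-75.338, 18.392, -4.016, 83.108, 1.295, 78.541, -3.26], TCP at [0.156, 0.631, 0.223] pointing down, gripper open.
Joint ranges: [-163.93, 163.93], [-17.29, 119.83], [-79.2, 71.16], [3.27, 140.29], [-89.18, 269.18], [5.43, 117.66], [-154.24, 154.24]. Speed limits (degrees/s): [147.25, 147.25, 180, 180, 180, 180, 180].

### API

Orientations are given as [roll, pitch, yaw] about the fixed x, y, z axes, in that order (R = Rz(yaw) Ry(pitch) Rx(roll)).
In Python, from cell import env gives the robot as it stands.
- The arm moves only by the tool apply_moves, never from a script. Its argument "targets" is a list of rows, each a list of 2 entries, a list of its own where there are three numbers: the shift along the world's x, y, z in mm, then the turn, a rotation vector about the world's x, y, z in rad. A call has 1 to 8 rows; each row is the pose to reach, as a shift and turn from the pose commanded when the call began; what a row does not reach only later rows make up. A row lasts 1/10 s, in which the tool goes at most 50 mm and 8.59 degrees, less where a joint would pass 70% of its speed; a pose out of reach is approached as far as the arm can. A call with a gripper value outside its range is refused whole. "hand" is the finger opening in mm, from 0 to 87, set as the call begins (left out, the last holds). The fingers move at their own pace and stop on an object; "squeeze" is the grip in N (left out, the last holds). Time passes only in rows, so rows that repeat a pose let the fingers close. It gives the time, the measured TCP pose, the force and the opening at its end, in the units of the state.
- env.get_obs(): the state, without advancing time (a new reading comes with each control period).
- env.read_camera(name): name is "scene" or "top"; returns a dict with "image" (384x512x3 uint8, red, green, blue), "camera_matrix" (3x3 intrinsics, pixels), "k1" (the pictures are not rectified: a ray, as slopes to the right and down, at radius r is drawn at 1 + k1 r^2 times it, then the intrinsics apply), "camera_from_world" (4x4, takes a point from world to camera coordinates). Camera axes: x right, y down, z forward; pixel columns grow to the right and rows downward; lengths in m; the calibration is good to about 2 mm. A picture is of the moment at which its call begins. There is no depth.
- env.sign_off(): hands the job in, once; it reports no verdict.
Trained networks look in a picture, given as the dict that the camera call returned (one of the last four; its "shot" number tells which), for a name from the list of things; names that differ only in an ending like _2 or _b are one class to them, and where a whole thing is asked for, a point or a joint stands for the part that bears it (a point fixed in the world has none). Each returns a list of dicts, best first, with "conf" (0 to 1); they miss things now and then, are a little off and sometimes report something else, mostly with a low value. They report only what shows in the picture. A call takes as long as a camera call. They do not tell look-alikes from the thing itself.
- env.regions_of(picture, target): "region" (384x512 bool, what is visible of it) and "rect" ([left, top, right, bottom] in pixels, round what is visible of it).
The state is a dict: "time_s": time; "qpos": joint angles; "joint_velocities": joint speeds; "effort": joint torques, N m; "tool_pos": TCP position; "tool_rot": TCP orientation; "force": force on the tool from outside, world axes, zero at the start; "wrist_torque": the same for the moment, N m; "grip_width": finger opening in m.
Only numpy, scipy, OpenCV 4.12 (cv2) and the standard library are available. Lean on these libraries where they do the work, as an engineer would, in place of code of your own. Each camera call takes 0.05 s, during which the arm holds its last target. There are 200 camera calls.

### The job

Set the loose green lid on the one open cup of strawberries in the carton, seated and level on its rim; place it, do not drop it. Then draw the yellow-and-black scanner straight up out of its cradle, carry it over the carton wall and the other packs without its touching any of them, and finish while still holding it, upright and still, with its window about 2 cm above the middle of that lid's label and the wide way of the scanner square across the label's bars, touching nothing. Leave the other packs and the things on the bench where they are.

Things in the scene. Friction and masses are not known exactly. Their poses are not given: they have to be found in the camera images.
- cup: The one open cup: clear plastic full of strawberries, loose, 0.18 kg, standing in one of the four cells of the carton, about 10 mm of play to each side. Foot 64 mm across, white rolled rim 80 mm across at the top, 72 mm tall. Origin: centre of its underside, z up.
- cup_rim (a point): Centre of the open cup's mouth, level with the top of the rim, 72 mm above the cup's underside (about 76 mm above the bench).
- lid: Loose green lid, about 30 g, label up on the bench beside the carton. Flange 92 mm across, its top 10 mm above the origin; skirt hanging from it 86 mm across inside, 7 mm deep (3 mm of room round the cup's rim); round raised middle to grip, 56 mm across, 20 mm high, upright sides. Origin: centre of the skirt's lower edge, z up. The label's bars run along its y, side by side along its x; any yaw.
- lid_seat (a point): On the lid's axis, level with the underside of its flange, 7 mm above the lid's origin: coincides with cup_rim when the lid is seated.
- lid_label (a point): Centre of the label on top of the lid's raised middle, 30 mm above the lid's origin. White label 40 mm (lid x) by 30 mm (lid y) with black bars.
- scanner: Cordless scanner, 0.16 kg, upright, nose down in the cradle. Yellow head 44 mm (x) by 30 mm (y), up to 46 mm above the nose; above it a straight black handle 36 mm (x) by 26 mm (y), up to 154 mm. Origin: centre of the nose, z up along the handle. The wide way and scanning line is its x axis. It reads by itself, no trigger needed.
- scanner_window (a point): Centre of the window in the flat nose of the scanner (its origin).
- scanner_grip (a point): On the handle's axis, 130 mm above the nose (24 mm below the top end): where to grip it from above, across its x (36 mm) or its y (26 mm).
- cradle: Fixed charging cradle on the other side of the carton from the lid: black base 100 (x) by 90 (y) by 12 mm, grey socket on it 62 by 54 mm, top 48 mm above the bench. Inside the socket is 50 by 36 mm and 36 mm deep: 3 mm of play round the scanner's head; lift straight up until the nose is above 48 mm. Origin: centre of the base's underside. Yaw as the scanner's.
- carton: Fixed kraft carton tray, 230 by 230 mm, walls 4 mm thick and 70 mm high, floor 4 mm, a cross of dividers 50 mm high making four cells 113 mm apart centre to centre (at plus and minus 56.5 mm), folded gussets across the four corners up to 82 mm. Origin: centre of its underside on the bench.
- pack_a: Lidded pack like the cup with its lid on, loose in a carton cell, 0.2 kg, 95 mm tall (top about 99 mm above the bench), lid 92 mm across. Origin: centre of its underside.
- pack_b: A second lidded pack, same as pack_a.
- pack_c: A third lidded pack, same as pack_a.
- tape_dispenser: Grey weighted desk tape dispenser, 150 by 62 mm, 94 mm tall, 0.9 kg, loose on the bench. Origin: centre of its underside.
- label_roll: Roll of white labels lying flat, 100 mm across, 50 mm tall, loose. Origin: centre of its underside.
- carton_knife: Orange carton knife lying flat, 145 by 24 by 17 mm, loose, beyond the carton. Origin: 60 mm from its orange end, on the underside, x along it.
There are look-alikes about, which are no part of the job. Of the things that look like the lid, take the one that is farthest to the robot's left at the start.

How it is judged:
By the outcome, as a careful person would: the job done as asked, in the order asked, and still so for the second after the job is handed in, while the arm keeps its last pose, push and grip.
It also fails if it takes over 61 s, if anything falls off the work surface, if the arm or the gripper's body presses on something with over 40 N, if the wrist force passes 120 N, or if a joint passes its speed limit or range.

## Working session

There is one attempt and no reset: what is moved stays moved. The work goes in short steps, Python scripts to look and compute and a tool call to move; the robot and the scene stay as the last step left them, time stands still between calls to the robot, and variables do not carry over. Pictures are saved under pics/ and viewed, about 8 in all and at most 12, crops included, and the job is handed in when it is done.

Besides the shell and the picture viewer there is one more tool, called after "Call:" as name(argument=value, ...) on one line, values as JSON. apply_moves: Moves the arm, as the interface text tells. Its arguments: {"type":"object","properties":{"targets":{"type":"array","items":{"type":"array"}},"hand":{"type":"number"},"squeeze":{"type":"number"}},"required":["targets"]}

```bash
mkdir -p pics; ls; cat > h.py <<'E'
import numpy as np, cv2
from cell import env
def px(c,P):
    P=np.atleast_2d(np.asarray(P,float)); T=np.array(c["camera_from_world"]); q=P@T[:3,:3].T+T[:3,3]
    s=q[:,:2]/q[:,2:]; s=s*(1+c["k1"]*(s**2).sum(1,keepdims=True)); K=np.array(c["camera_matrix"])
    return s@K[:2,:2].T+K[:2,2]
def ground(c,uv,z):
    "pixel -> world point at height z"
    uv=np.atleast_2d(np.asarray(uv,float)); K=np.array(c["camera_matrix"]); T=np.array(c["camera_from_world"])
    d=(uv-K[:2,2])/np.array([K[0,0],K[1,1]]); s=d.copy()
    for _ in range(20): s=d/(1+c["k1"]*(s**2).sum(1,keepdims=True))
    r=np.c_[s,np.ones(len(s))]@T[:3,:3]; o=-T[:3,:3].T@T[:3,3]
    return o+r*((z-o[2])/r[:,2])[:,None]
def save(c,n,rect=None,k=1):
    im=c["image"]
    if rect: im=im[rect[1]:rect[3],rect[0]:rect[2]]
    cv2.imwrite("pics/"+n,cv2.resize(im[...,::-1],None,fx=k,fy=k,interpolation=cv2.INTER_CUBIC))
E
python3 - <<'E'
from h import *
o=env.get_obs(); print({k:np.round(o[k],3) for k in ("time_s","tool_pos","tool_rot","grip_width","force")})
for n in("scene","top"):
    c=env.read_camera(n); save(c,n+"0.png",k=1.5)
    T=np.array(c["camera_from_world"]); print(n,c["k1"],-T[:3,:3].T@T[:3,3],T[2,:3])
    for t in("lid","cup","scanner","carton","cradle","pack_a","label_roll"):
        print(t,[(round(r["conf"],2),r["rect"]) for r in env.regions_of(c,t)])
E
```

```text
pics
{'time_s': np.float64(0.0), 'tool_pos': array([0.156, 0.631, 0.221]), 'tool_rot': array([-1.79892e+02,  5.00000e-03,  1.66150e+02]), 'grip_width': np.float64(0.087), 'force': array([-0.913, -0.256, -0.199])}
scene -0.10463296315020384 [ 1.15793062 -0.73221279  0.70838949] [-0.53466482  0.64419872 -0.54693833]
lid [(0.84, [219.4, 167.5, 243.1, 182.7]), (0.79, [167.5, 191.9, 192.7, 209.2]), (0.71, [287.2, 153.3, 314.4, 168.5]), (0.62, [243.1, 149.2, 264.5, 172.7])]
cup [(0.77, [265.3, 195.4, 291.7, 221.1])]
scanner [(0.73, [150.3, 200.7, 168.9, 248.5])]
carton [(0.61, [218.8, 161.5, 331.0, 247.2]), (0.32, [256.4, 162.0, 287.9, 191.6])]
cradle [(0.8, [135.8, 238.7, 187.8, 276.6])]
pack_a [(0.85, [257.8, 161.8, 289.9, 195.2]), (0.71, [229.4, 177.1, 265.9, 207.6]), (0.65, [283.1, 172.1, 320.0, 208.2])]
label_roll [(0.77, [342.9, 159.5, 373.9, 184.7])]
top -0.007046655603106753 [ 0.38689626 -0.01441035  1.00465201] [ 0.22241593  0.01612938 -0.97481844]
lid [(0.9, [283.4, 271.1, 320.2, 305.5]), (0.82, [120.5, 209.4, 154.3, 247.6]), (0.75, [159.7, 254.8, 197.8, 294.1]), (0.65, [210.9, 257.0, 250.1, 291.2])]
cup [(0.94, [252.5, 159.1, 288.5, 189.1])]
scanner [(0.56, [369.4, 230.1, 399.2, 252.0])]
carton [(0.8, [197.3, 147.6, 291.0, 247.4])]
cradle [(0.92, [353.3, 221.2, 392.2, 265.5]), (0.36, [119.4, 214.4, 155.1, 245.6]), (0.17, [250.7, 200.7, 288.3, 236.4])]
pack_a [(0.94, [252.4, 197.8, 287.8, 235.2]), (0.87, [207.5, 150.4, 243.9, 192.9]), (0.81, [204.4, 194.4, 241.7, 233.8])]
label_roll [(0.92, [122.1, 124.8, 163.5, 165.6]), (0.32, [243.2, 105.0, 259.3, 151.4])]
```

View pics/top0.png

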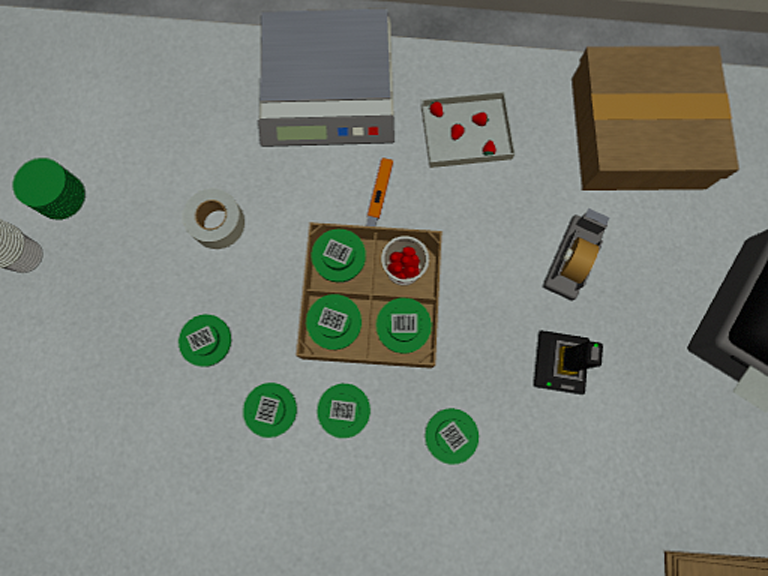

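View pics/scene0.png

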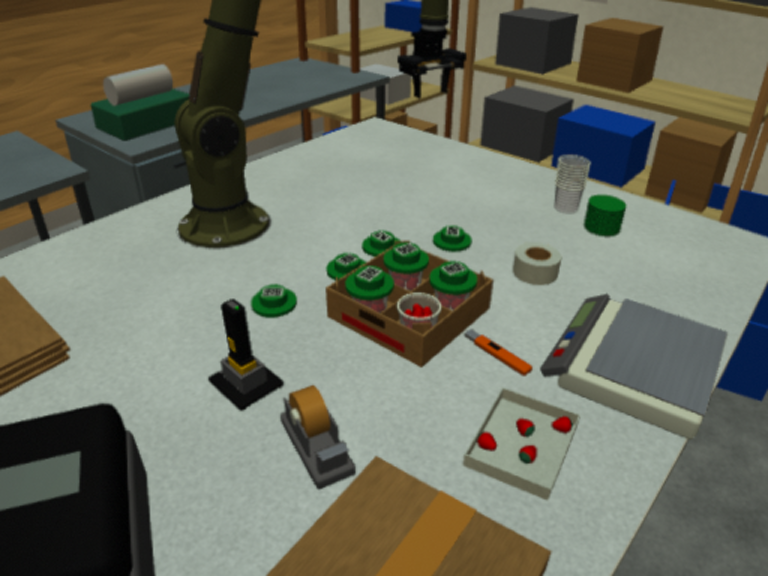

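Top picture: lid look-alikes at original-size pixels (137,228), (179,274), (229,273) and (301,290). Image left is the robot's left, so (137,228) should be the one, with largest y. The open cup is at (270,173), the scanner at (384,240) in the cradle at (373,243). Next I measure these in metres and check the lid crop.

```bash
cat >> h.py <<'E'
from scipy.optimize import least_squares
a=np.linspace(0,2*np.pi,60,endpoint=False); ring=lambda r,z:np.c_[r*np.cos(a),r*np.sin(a),0*a+z]
LID=np.r_[ring(.046,.007),ring(.046,.010),ring(.028,.030)]
def cen(pts):
    h=cv2.convexHull(pts.astype(np.float32)); m=cv2.moments(h); return np.array([m["m10"],m["m01"]])/m["m00"],m["m00"]
def green(c,rect,pad=4):
    x0,y0,x1,y1=[int(v) for v in rect]; x0-=pad;y0-=pad;x1+=pad;y1+=pad
    k=4; im=cv2.resize(c["image"][y0:y1,x0:x1],None,fx=k,fy=k,interpolation=cv2.INTER_LINEAR).astype(int)
    m=((im[...,1]>im[...,0]*1.4+10)&(im[...,1]>im[...,2]*1.3)).astype(np.uint8)
    n,l,s,_=cv2.connectedComponentsWithStats(m); i=1+np.argmax(s[1:,4])
    ys,xs=np.where(l==i); return (np.c_[xs,ys]+.5)/k-.5+[x0,y0]
def fit(obs,model,z,p0):
    "obs: list of (cam, mask centroid)"
    f=lambda p:np.concatenate([cen(px(c,model+[p[0],p[1],z]))[0]-u for c,u in obs])
    return least_squares(f,p0)
def warp(c,ctr,z,half,n,ppm):
    "metric picture of plane z: image right = world -y, up = +x"
    g=np.arange(-half,half,1/ppm/1000.)
    X,Y=np.meshgrid(-g,-g) # cols->y, rows->x
    P=np.c_[ctr[0]+Y.ravel(),ctr[1]+X.ravel(),np.full(X.size,z)]
    uv=px(c,P).reshape(*X.shape,2).astype(np.float32)
    im=cv2.remap(c["image"],uv[...,0],uv[...,1],cv2.INTER_CUBIC); 
    if n: cv2.imwrite("pics/"+n,im[...,::-1])
    return im
E
python3 - <<'E'
from h import *
T=env.read_camera("top"); S=env.read_camera("scene")
rt=[(283,271,320,305),(120,209,154,248),(160,255,198,294),(211,257,250,291)]
rs=[r["rect"] for r in env.regions_of(S,"lid")]
sc=[np.array([(r[0]+r[2])/2,(r[1]+r[3])/2]) for r in rs]
for r in rt:
    u,A=cen(green(T,r)); p=ground(T,u,.012)[0]; 
    q=px(S,p+[0,0,.0])[0]; j=np.argmin([np.hypot(*(q-s)) for s in sc]); v,B=cen(green(S,rs[j]))
    s1=fit([(T,u)],LID,0,p[:2]).x; s2=fit([(S,v)],LID,0,p[:2]).x; s=fit([(T,u),(S,v)],LID,0,p[:2])
    M=LID+[*s.x,0]; print(np.round(u),np.round(sc[j]),s1.round(4),s2.round(4),s.x.round(4),"area",A/cen(px(T,M))[1],B/cen(px(S,M))[1],"r",np.hypot(*s.x))
# cup
for c,n in((T,"cup"),(S,"cup")):
    R=env.regions_of(c,n)[0]; ys,xs=np.where(R["region"]); u,A=cen(np.c_[xs,ys]); print(n,u,ground(c,u,.076)[0])
E1=[]
def tile(c,ctr,z,half,ppm): return warp(c,ctr,z,half,None,ppm)
lid=ground(T,[137,228],.03)[0]; cup=ground(T,[270,173],.076)[0]; cr=ground(T,[373,243],.012)[0]
row=[tile(T,q,z,.065,3) for q,z in((lid,.03),(cup,.076))]
row2=[tile(T,cr,.012,.065,3),tile(S,cr,.012,.065,3)]
print("ctrs",lid,cup,cr)
im=np.vstack([np.hstack(row),np.hstack(row2)]); im=cv2.resize(im,(780,780))[:, :]
im=np.hstack(row+row2); im=np.vstack([np.hstack(row),np.hstack(row2)]); im=cv2.resize(im,(600,600)); cv2.imwrite("pics/crops.png",im[...,::-1])
E
```

```text
[301. 290.] [181. 201.] [ 0.3548 -0.136 ] [ 0.3561 -0.14  ] [ 0.3547 -0.1374] area 0.9722490403655164 0.9433153098212642 r 0.3803991356348458
[136. 227.] [302. 162.] [0.4783 0.307 ] [0.4786 0.3038] [0.478  0.3064] area 0.9895806944030825 0.998217908705069 r 0.5678140091333932
[179. 273.] [253. 161.] [0.3701 0.1772] [0.376 0.172] [0.3709 0.1766] area 0.9782482319103103 1.110598435926954 r 0.4107911095568131
[229. 273.] [230. 176.] [0.3804 0.0512] [0.3664 0.0521] [0.3773 0.0497] area 0.9708586885638416 0.7088783630565242 r 0.3805676010906985
cup [268.99307958 172.8805075 ] [ 0.6370762  -0.02906678  0.076     ]
cup [278.98573417 205.6624913 ] [ 0.64423637 -0.03820336  0.076     ]
ctrs [0.47236664 0.29725219 0.03      ] [ 0.63699335 -0.03164059  0.076     ] [ 0.490131   -0.31579765  0.012     ]
```

View pics/crops.png

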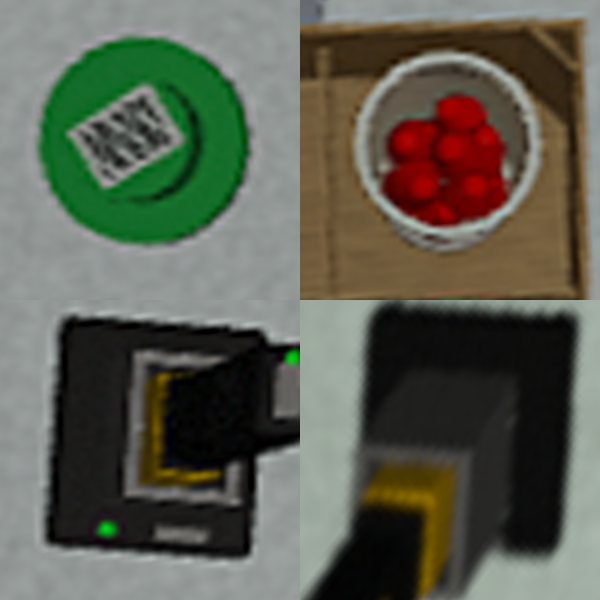

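Top-left crop: the chosen lid, flange centred at about (145,140), with its label's long side running up-right. Top-right: the open cup, rim at (449,146). Bottom: the cradle base, corners (62,317), (267,333), (250,556), (47,543), giving yaw about -4°. The other three lid-like things lie closer in (r < 0.41 m) and to the right of the chosen one.

```bash
python3 - <<'E'
from h import *
T=env.read_camera("top"); S=env.read_camera("scene")
# label
def label(c,ctr,z,R=.026):
    im=warp(c,ctr,z,.035,None,8).astype(int); h=im.shape[0]/2
    w=(im[...,0]>95)&(im[...,2]>95)
    yy,xx=np.indices(w.shape); w&=np.hypot(xx-h,yy-h)<R*8000
    m=cv2.morphologyEx(w.astype(np.uint8),cv2.MORPH_CLOSE,np.ones((41,41)))
    cs,_=cv2.findContours(m,cv2.RETR_EXTERNAL,cv2.CHAIN_APPROX_NONE); k=max(cs,key=cv2.contourArea)
    B=cv2.boxPoints(cv2.minAreaRect(k)); W=np.c_[ctr[0]-(B[:,1]-h)/8000,ctr[1]-(B[:,0]-h)/8000]
    e=[W[1]-W[0],W[2]-W[1]]; L=max(e,key=np.linalg.norm)
    return W.mean(0).round(4),[round(np.linalg.norm(v),4) for v in e],np.degrees(np.arctan2(L[1],L[0]))%180
for c in(T,S): print("label",label(c,(.478,.3064),.03))
# cup rim outer contour
def rim(c,p0):
    def f(p):  # maximise radial contrast: white inside vs outside
        P=lambda r:px(c,ring(r,.0)+[p[0],p[1],.075]).astype(np.float32)
        g=c["image"].min(2).astype(np.float32)
        s=lambda r:cv2.remap(g,P(r)[:,:1],P(r)[:,1:],cv2.INTER_LINEAR).ravel()
        return -(np.minimum(s(.0385),150).sum()-.5*s(.0425).sum()-.5*s(.034).sum())
    from scipy.optimize import minimize
    return minimize(f,p0,method="Nelder-Mead",options=dict(initial_simplex=[p0,p0+[.004,0],p0+[0,.004]])).x.round(4)
p0=np.array([.6387,-.0312])
print("rim",rim(T,p0),rim(S,p0))
# packs for comparison
PK=np.r_[ring(.046,.076),ring(.046,.079),ring(.028,.099)]
for c in(T,S):
  for r in env.regions_of(c,"pack_a")[:3]:
    u,A=cen(green(c,r["rect"],1)); p=ground(c,u,.085)[0]; s=fit([(c,u)],PK,0,p[:2]).x; print("pack",s.round(4),A/cen(px(c,PK+[*s,0]))[1])
# cradle corners (top view, hand picked in crop)
cr=np.array([.490131,-.315798]); k=np.array([[62,317],[267,333],[250,556],[47,543]],float); d=(k-[150,450])*.13/300
W=np.c_[cr[0]-d[:,1],cr[1]-d[:,0]]; print("cradle",W.mean(0)); Q=np.r_[W[0]-W[3],W[1]-W[2]]; print(np.degrees(np.arctan2(Q[1::2],Q[::2])))
ctr=W.mean(0)
cv2.imwrite("pics/hdl.png",cv2.resize(np.hstack([warp(T,ctr,.166,.05,None,3),warp(S,ctr,.166,.05,None,3)]),(800,400))[...,::-1])
E
```

```text
label (array([0.4783, 0.3077], dtype=float32), [np.float32(0.0419), np.float32(0.0312)], np.float32(121.86598))
label (array([0.4873, 0.3137], dtype=float32), [np.float32(0.0295), np.float32(0.0045)], np.float32(123.38853))
rim [ 0.6399 -0.0306] [ 0.6365 -0.0283]
pack [0.5214 0.0779] 0.993243428490982
pack [ 0.5265 -0.0366] 0.9533349517271471
pack [0.6353 0.082 ] 1.0056115933911778
pack [0.5103 0.0816] 1.3030766743859818
pack [ 0.5254 -0.0396] 1.048647695784166
pack [0.6344 0.0794] 1.037745482580716
cradle [ 0.495656   -0.31861467]
[-3.79724788 -4.35940784]
```

View pics/hdl.png

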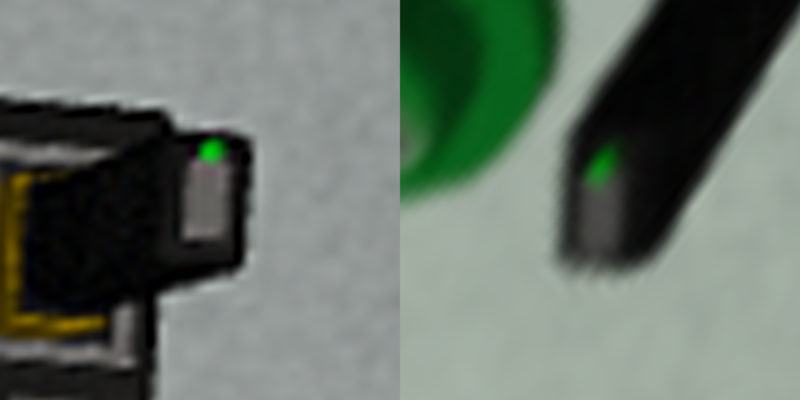

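Label (top view): 42×31 mm, yaw 121.9° (≡ -58°), and its centre agrees with the flange fit. Lid is at about (0.478, 0.3065), cup rim at about (0.639, -0.030), scanner handle at about (0.496, -0.319) with yaw -4°. The pixel choice holds, so I move over the lid and turn the jaws radial.

Call:
apply_moves(targets=[[[30, -30, 0], [0, 0, -0.07]], [[70, -70, 0], [0, 0, -0.16]], [[110, -110, 0], [0, 0, -0.26]], [[150, -150, 0], [0, 0, -0.36]], [[190, -190, 0], [0, 0, -0.46]], [[230, -230, 0], [0, 0, -0.56]], [[270, -270, 0], [0, 0, -0.65]], [[300, -302, 0], [0, 0, -0.73]]], hand=80)

```text
time_s: 2.05
tool_pos: [0.4338, 0.3515, 0.223]
tool_rot: [179.9, -0.0, 124.1]
force: [0.6, 0.5, 0.2]
grip_width: 0.0799
```

Call:
apply_moves(targets=[[[14, -14, -10], [0, 0, -0.03]], [[22, -22.5, -40], [0, 0, -0.038]], [[22, -22.5, -80], [0, 0, -0.038]], [[22, -22.5, -120], [0, 0, -0.038]], [[22, -22.5, -150], [0, 0, -0.038]], [[22, -22.5, -160], [0, 0, -0.038]], [[22, -22.5, -160], [0, 0, -0.038]]])

```text
time_s: 2.75
tool_pos: [0.4534, 0.3302, 0.0612]
tool_rot: [-179.8, 0.0, 122.2]
force: [-0.0, -0.1, 0.6]
grip_width: 0.08
```

```bash
python3 - <<'E'
from h import *
o=env.get_obs(); print({k:np.round(o[k],4) for k in ("time_s","tool_pos","tool_rot","qpos","grip_width","force")})
T=env.read_camera("top"); S=env.read_camera("scene"); c=(.478,.3065)
cv2.imwrite("pics/over.png",cv2.resize(np.hstack([warp(T,c,.03,.08,None,2.5),warp(S,c,.03,.08,None,2.5)]),(800,400))[...,::-1])
E
```

```text
{'time_s': np.float64(2.75), 'tool_pos': array([0.4534, 0.3302, 0.0612]), 'tool_rot': array([-1.798289e+02,  2.760000e-02,  1.221819e+02]), 'qpos': array([-51.4306,  15.6712,  14.453 , 106.7238,  -4.5296,  58.3312,
        -2.9184]), 'grip_width': np.float64(0.08), 'force': array([-0.0395, -0.1441,  0.5891])}
```

View pics/over.png

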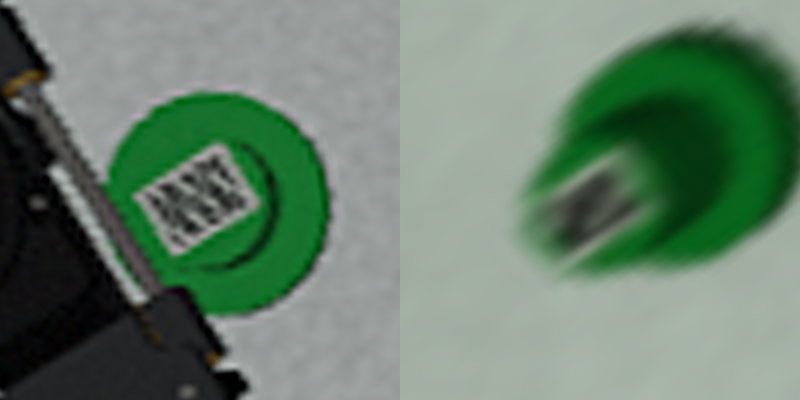

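The picture shows the gripper still about 34 mm short of the lid (path limit), and the label centred at (197,198), so the measured centre holds. Going the rest of the way, then down.

Call:
apply_moves(targets=[[[12, -12, 0], [0, 0, 0]], [[24.6, -23.7, 0], [0, 0, 0]], [[24.6, -23.7, 0], [0, 0, 0]], [[24.6, -23.7, -12], [0, 0, 0]], [[24.6, -23.7, -24], [0, 0, 0]], [[24.6, -23.7, -36], [0, 0, 0]], [[24.6, -23.7, -45], [0, 0, 0]], [[24.6, -23.7, -46], [0, 0, 0]]])

```text
time_s: 3.65
tool_pos: [0.4775, 0.3063, 0.0144]
tool_rot: [-179.8, 0.0, 122.2]
force: [0.2, 0.7, 1.0]
grip_width: 0.0801
```

```bash
python3 - <<'E'
from h import *
o=env.get_obs(); print({k:np.round(o[k],4) for k in ("time_s","tool_pos","tool_rot","qpos","grip_width","force")})
E
```

```text
{'time_s': np.float64(3.65), 'tool_pos': array([0.4775, 0.3063, 0.0144]), 'tool_rot': array([-1.797916e+02,  2.140000e-02,  1.221839e+02]), 'qpos': array([-48.3106,  19.9279,  15.0497, 107.6406,  -6.3078,  53.4401,
         1.845 ]), 'grip_width': np.float64(0.0801), 'force': array([0.2446, 0.7342, 0.9808])}
```

Call:
apply_moves(targets=[[[0, 0, -1.5], [0, 0, 0]], [[0, 0, -1.5], [0, 0, 0]], [[0, 0, -1.5], [0, 0, 0]], [[0, 0, -1.5], [0, 0, 0]], [[0, 0, -1.5], [0, 0, 0]], [[0, 0, -1.5], [0, 0, 0]], [[0, 0, -1.5], [0, 0, 0]], [[0, 0, -1.5], [0, 0, 0]]], hand=45, squeeze=15)

```text
time_s: 4.45
tool_pos: [0.4795, 0.307, 0.0155]
tool_rot: [180.0, -0.0, 122.1]
force: [-0.3, 0.5, 4.4]
grip_width: 0.0553
```

Call:
apply_moves(targets=[[[0, 0, 4], [0, 0, 0]], [[0, 0, 12], [0, 0, 0]], [[0, 0, 25], [0, 0, 0]], [[0, 0, 40], [0, 0, 0]], [[0, 0, 60], [0, 0, 0]], [[0, 0, 85], [0, 0, 0]], [[0, 0, 110], [0, 0, 0]], [[0, 0, 130], [0, 0, 0]]])

```text
time_s: 5.25
tool_pos: [0.4798, 0.3072, 0.1482]
tool_rot: [179.8, -0.0, 122.1]
force: [-0.1, -0.1, -0.4]
grip_width: 0.0555
```

Gripped (55.5 mm opening) and lifted; the lid bottom is now about 15.5 mm below the TCP. I carry it over the cup and compare the two in the images.

Call:
apply_moves(targets=[[[9, -19, 5], [0, 0, 0]], [[24, -51, 8], [0, 0, 0]], [[39, -83, 8], [0, 0, 0]], [[54, -115, 8], [0, 0, 0]], [[69, -147, 8], [0, 0, 0]], [[84, -179, 8], [0, 0, 0]], [[99, -211, 8], [0, 0, 0]], [[114, -243, 8], [0, 0, 0]]])

```text
time_s: 6.05
tool_pos: [0.5939, 0.0626, 0.1548]
tool_rot: [179.9, 0.0, 122.1]
force: [1.0, 0.6, 0.0]
grip_width: 0.0554
```

Call:
apply_moves(targets=[[[15, -32, 0], [0, 0, 0]], [[30, -64, 0], [0, 0, 0]], [[40, -85, 0], [0, 0, 0]], [[45, -94, 0], [0, 0, 0]], [[45, -94, 0], [0, 0, 0]], [[45, -94, 0], [0, 0, 0]]])

```text
time_s: 6.65
tool_pos: [0.638, -0.0283, 0.1534]
tool_rot: [180.0, -0.1, 122.2]
force: [-0.5, 0.8, 0.1]
grip_width: 0.0556
```

```bash
python3 - <<'E'
from h import *
o=env.get_obs(); p=o["tool_pos"]; print({k:np.round(o[k],4) for k in ("time_s","tool_pos","tool_rot","qpos","grip_width","force")})
T=env.read_camera("top"); S=env.read_camera("scene"); c=(.639,-.03)
save(T,"hoverT.png",(200,100,340,240),4)
save(S,"hoverS.png",(210,110,350,250),4)
a=cv2.imread("pics/hoverT.png");b=cv2.imread("pics/hoverS.png");cv2.imwrite("pics/hover.png",cv2.resize(np.hstack([a,b]),(800,400)))
for z in(.07,.095,.115): print(px(T,ring(.046,z)+[*p[:2],0])[[0,15,30,45]].round(1).tolist())
E
```

```text
{'time_s': np.float64(6.65), 'tool_pos': array([ 0.638 , -0.0283,  0.1534]), 'tool_rot': array([ 1.799597e+02, -6.950000e-02,  1.222301e+02]), 'qpos': array([-22.3715,  20.6187,  28.4361,  90.9748, -10.2989,  71.0158,
        40.1202]), 'grip_width': np.float64(0.0556), 'force': array([-0.4654,  0.7554,  0.0824])}
[[270.1, 156.0], [250.7, 171.6], [267.2, 190.6], [286.6, 174.7]]
[[270.5, 153.0], [250.6, 168.9], [267.5, 188.5], [287.4, 172.2]]
[[270.8, 150.5], [250.6, 166.8], [267.8, 186.7], [288.1, 170.0]]
```

View pics/hover.png

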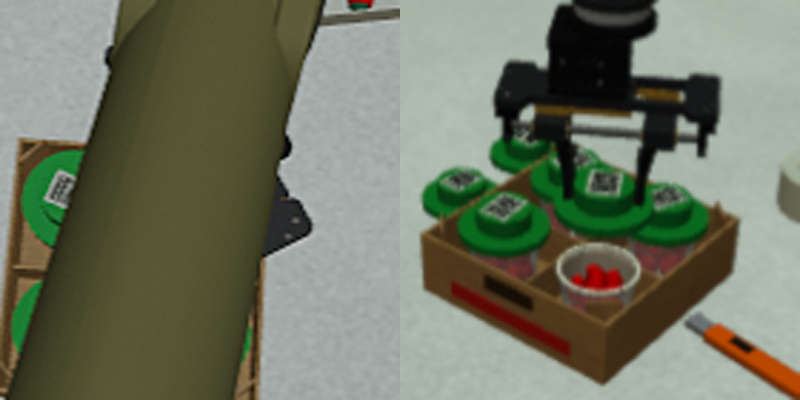

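The top view is blocked by the arm. In the scene view the lid at (605,200) hovers above the open cup at (598,270), so I use this camera differentially: the held lid's label gives its bias.

```bash
python3 - <<'E'
from h import *
from scipy.optimize import minimize
o=env.get_obs(); p=np.array(o["tool_pos"]); S=env.read_camera("scene"); print(p)
# label fit on scene: white-ish inside quad, green outside; model pose x,y,yaw at z
g=S["image"].astype(np.float32); green_=np.clip(g[...,1]-np.maximum(g[...,0],g[...,2]),-20,60)
samp=lambda uv:cv2.remap(green_,uv[:,:1].astype(np.float32),uv[:,1:].astype(np.float32),cv2.INTER_LINEAR).ravel()
t=np.linspace(-1,1,25)
def quad(sx,sy): 
    e=np.r_[np.c_[t*sx,t*0+sy],np.c_[t*sx,t*0-sy],np.c_[t*0+sx,t*sy],np.c_[t*0-sx,t*sy]]; return e
def f(v,z):
    y=np.radians(v[2]); R=np.array([[np.cos(y),-np.sin(y)],[np.sin(y),np.cos(y)]])
    h=lambda q:samp(px(S,np.c_[q@R.T+v[:2]/1000,np.full(len(q),z)]))
    return h(quad(.018,.013)).sum()-h(quad(.0222,.0172)).sum()
for dz in(.0145,):
  best=min((minimize(f,v0,args=(p[2]+dz,),method="Nelder-Mead",options=dict(initial_simplex=[v0,v0+[4,0,0],v0+[0,4,0],v0+[0,0,6]])) for v0 in [np.array([p[0]*1000+a,p[1]*1000+b,122.]) for a in(-4,0,4) for b in(-4,0,4)]),key=lambda r:r.fun)
  print("lid in scene",best.x.round(2),best.fun,"bias",(best.x[:2]-p[:2]*1000).round(2))
# rim: overlay
k=8; x0,y0,x1,y1=258,188,300,226
im=cv2.resize(S["image"][y0:y1,x0:x1],None,fx=k,fy=k,interpolation=cv2.INTER_CUBIC)[...,::-1].copy()
ov=im.copy()
for c,col in(((.6399,-.0306),(255,0,0)),((.6365,-.0283),(0,255,0))):
    q=(px(S,ring(.040,.0745)+[*c,0])-[x0,y0]+.5)*k
    cv2.polylines(ov,[q.round().astype(np.int32)],True,col,1)
cv2.imwrite("pics/rim.png",np.hstack([im,ov]))
E
```

```text
[ 0.63782377 -0.02774615  0.15320559]
lid in scene [635.95 -24.05 123.39] -2692.6796875 bias [-1.88  3.69]
```

View pics/rim.png

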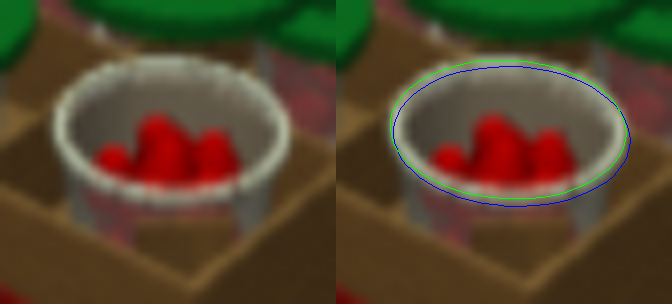

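The scene estimate fits the rim well (green overlay, ellipse centred at (512,130)). With the bias applied, both cameras put the cup at about (0.639, -0.031). I descend to just above the rim and compare there, at almost equal height.

Call:
apply_moves(targets=[[[1.2, -3, -8], [0, 0, 0]], [[1.2, -3, -22], [0, 0, 0]], [[1.2, -3, -38], [0, 0, 0]], [[1.2, -3, -50], [0, 0, 0]], [[1.2, -3, -56], [0, 0, 0]], [[1.2, -3, -56], [0, 0, 0]], [[1.2, -3, -56], [0, 0, 0]]])

```text
time_s: 7.5
tool_pos: [0.6395, -0.0333, 0.0971]
tool_rot: [180.0, 0.0, 122.1]
force: [-0.6, -0.4, -0.0]
grip_width: 0.0557
```

```bash
cat >> h.py <<'E'
from scipy.optimize import minimize
def labelfit(S,p,z,yaw0=122.,span=4):
    "x,y (mm), yaw of a label at height z, near p"
    g=S["image"].astype(np.float32); gr=np.clip(g[...,1]-np.maximum(g[...,0],g[...,2]),-20,60)
    samp=lambda uv:cv2.remap(gr,uv[:,:1].astype(np.float32),uv[:,1:].astype(np.float32),cv2.INTER_LINEAR).ravel()
    t=np.linspace(-1,1,25); quad=lambda sx,sy:np.r_[np.c_[t*sx,t*0+sy],np.c_[t*sx,t*0-sy],np.c_[t*0+sx,t*sy],np.c_[t*0-sx,t*sy]]
    def f(v):
        y=np.radians(v[2]); R=np.array([[np.cos(y),-np.sin(y)],[np.sin(y),np.cos(y)]])
        h=lambda q:samp(px(S,np.c_[q@R.T+v[:2]/1000,np.full(len(q),z)]))
        return h(quad(.018,.013)).sum()-h(quad(.0222,.0172)).sum()
    return min((minimize(f,v0,method="Nelder-Mead",options=dict(initial_simplex=[v0,v0+[4,0,0],v0+[0,4,0],v0+[0,0,6]])) for v0 in [np.array([p[0]*1000+a,p[1]*1000+b,yaw0]) for a in(-span,0,span) for b in(-span,0,span)]),key=lambda r:r.fun).x
E
python3 - <<'E'
from h import *
o=env.get_obs(); p=np.array(o["tool_pos"]); S=env.read_camera("scene"); print(o["time_s"],p,o["force"])
l=labelfit(S,p,p[2]+.0145); print(l.round(2))
k=8; x0,y0,x1,y1=250,165,310,228
im=cv2.resize(S["image"][y0:y1,x0:x1],None,fx=k,fy=k,interpolation=cv2.INTER_CUBIC)[...,::-1].copy()
z=p[2]-.0155
def dr(r,zz,c,col):
    q=(px(S,ring(r,zz)+[*c,0])-[x0,y0]+.5)*k; cv2.polylines(im,[q.round().astype(np.int32)],True,col,1)
dr(.040,.0745,(.6365,-.0283),(0,255,255)); dr(.046,z+.010,l[:2]/1000,(255,0,0)); dr(.046,z+.007,p[:2],(0,0,255))
cv2.imwrite("pics/near.png",im)
E
```

```text
7.5 [ 0.63952472 -0.0333298   0.09714791] [-0.59673803 -0.3939231  -0.03106802]
[638.65 -30.68 122.23]
```

View pics/near.png

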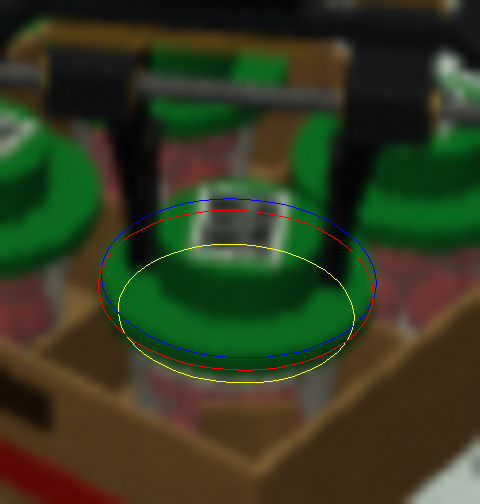

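Sideways the lid (x≈238) and rim (x≈236) line up. Along the viewing direction the lid is about 2–3 mm too near the camera, and both estimates agree on roughly (-1.2, +2.2) mm. I correct that and lower. The seated TCP height should be about 84.5, while a snag on the rim would stop it at about 91.5.

Call:
apply_moves(targets=[[[-0.6, 1.1, 0], [0, 0, 0]], [[-1.2, 2.2, -1], [0, 0, 0]], [[-1.2, 2.2, -2], [0, 0, 0]], [[-1.2, 2.2, -3.5], [0, 0, 0]], [[-1.2, 2.2, -5], [0, 0, 0]], [[-1.2, 2.2, -6], [0, 0, 0]], [[-1.2, 2.2, -7], [0, 0, 0]], [[-1.2, 2.2, -7], [0, 0, 0]]])

```text
time_s: 8.35
tool_pos: [0.638, -0.031, 0.0899]
tool_rot: [-180.0, -0.0, 122.1]
force: [0.5, 0.7, -1.4]
grip_width: 0.0556
```

Call:
apply_moves(targets=[[[0, 0, -1], [0, 0, 0]], [[0, 0, -2], [0, 0, 0]], [[0, 0, -3], [0, 0, 0]], [[0, 0, -3], [0, 0, 0]]])

```text
time_s: 8.75
tool_pos: [0.638, -0.031, 0.0869]
tool_rot: [-180.0, -0.0, 122.1]
force: [-0.7, -0.4, -0.9]
grip_width: 0.0555
```

No contact at 86.9, so the skirt is already below the rim top. I continue gently.

Call:
apply_moves(targets=[[[0, 0, -0.7], [0, 0, 0]], [[0, 0, -1.4], [0, 0, 0]], [[0, 0, -2], [0, 0, 0]], [[0, 0, -2], [0, 0, 0]]])

```text
time_s: 9.15
tool_pos: [0.6381, -0.031, 0.085]
tool_rot: [-180.0, -0.0, 122.1]
force: [-0.1, 0.8, -0.5]
grip_width: 0.0556
```

Call:
apply_moves(targets=[[[0, 0, -0.5], [0, 0, 0]], [[0, 0, -1], [0, 0, 0]], [[0, 0, -1.5], [0, 0, 0]], [[0, 0, -1.5], [0, 0, 0]]])

```text
time_s: 9.55
tool_pos: [0.6383, -0.031, 0.0846]
tool_rot: [180.0, -0.0, 122.1]
force: [-1.9, 0.5, 5.1]
grip_width: 0.0554
```

Contact with 5 N at 84.6, the seated height. Opening and rising.

Call:
apply_moves(targets=[[[0, 0, 0.5], [0, 0, 0]], [[0, 0, 0.5], [0, 0, 0]], [[0, 0, 0.5], [0, 0, 0]], [[0, 0, 0.5], [0, 0, 0]], [[0, 0, 0.5], [0, 0, 0]], [[0, 0, 0.5], [0, 0, 0]]], hand=72)

```text
time_s: 10.15
tool_pos: [0.6381, -0.031, 0.084]
tool_rot: [-180.0, 0.0, 122.1]
force: [0.2, 0.3, 0.1]
grip_width: 0.0715
```

Call:
apply_moves(targets=[[[0, 0, 5], [0, 0, 0]], [[0, 0, 15], [0, 0, 0]], [[0, 0, 30], [0, 0, 0]], [[0, 0, 55], [0, 0, 0]], [[0, 0, 85], [0, 0, 0]], [[0, 0, 115], [0, 0, 0]], [[0, 0, 140], [0, 0, 0]], [[0, 0, 150], [0, 0, 0]]])

```text
time_s: 10.95
tool_pos: [0.6398, -0.0314, 0.2388]
tool_rot: [179.7, 0.2, 122.1]
force: [0.4, -0.6, 0.8]
grip_width: 0.0724
```

Call:
apply_moves(targets=[[[-9, -18, 0], [0, 0, -0.05]], [[-27, -54, 0], [0, 0, -0.13]], [[-45, -90, 0], [0, 0, -0.22]], [[-63, -126, 0], [0, 0, -0.31]], [[-81, -162, 0], [0, 0, -0.4]], [[-99, -198, 0], [0, 0, -0.49]], [[-117, -234, 0], [0, 0, -0.57]], [[-130, -260, 0], [0, 0, -0.63]]], hand=75)

```text
time_s: 11.75
tool_pos: [0.5039, -0.2948, 0.2328]
tool_rot: [-179.8, 0.0, 85.5]
force: [0.1, -0.9, 0.4]
grip_width: 0.0748
```

```bash
python3 - <<'E'
from h import *
T=env.read_camera("top"); S=env.read_camera("scene")
o=env.get_obs(); print({k:np.round(o[k],4) for k in ("time_s","tool_pos","tool_rot","qpos","force")})
for c,n in((T,"T"),(S,"S")): print(n,labelfit(c,(.6385,-.031),.099).round(2))
PK=np.r_[ring(.046,.076),ring(.046,.079),ring(.028,.099)]
# pixel-space check vs. packs: where packs are now
for c in(T,S):
  for r in env.regions_of(c,"pack_a"):
    try:
        u,A=cen(green(c,r["rect"],1)); p=ground(c,u,.085)[0]; s=fit([(c,u)],PK,0,p[:2]).x; print("pack",r["conf"],s.round(4),A/cen(px(c,PK+[*s,0]))[1])
    except Exception as e: print(e)
a=cv2.resize(T["image"][130:260,190:320],(520,520),interpolation=cv2.INTER_CUBIC); b=cv2.resize(S["image"][140:270,130:330],(800,520),interpolation=cv2.INTER_CUBIC)
cv2.imwrite("pics/placed.png",cv2.resize(np.hstack([a,b]),(800,315))[...,::-1])
E
```

```text
{'time_s': np.float64(11.85), 'tool_pos': array([ 0.5025, -0.2974,  0.2331]), 'tool_rot': array([-1.79826e+02,  1.16200e-01,  8.52769e+01]), 'qpos': array([-9.2324, 12.0109, 43.1258, 93.3152, -8.1707, 78.0753, 30.2509]), 'force': array([-0.1945,  0.4153,  0.4342])}
T [639.87 -29.33 121.82]
S [637.31 -28.48 122.18]
pack 0.87 [0.6352 0.0824] 0.9971352594744389
pack 0.67 [ 0.5272 -0.0366] 0.9382866151267749
pack 0.61 [0.5219 0.0779] 0.9839279466092683
pack 0.88 [ 0.5259 -0.0402] 1.0339156290828702
pack 0.81 [0.5134 0.0794] 1.2296929334893694
pack 0.67 [0.6349 0.0798] 1.0521339239544119
OpenCV(4.12.0) /io/opencv/modules/imgproc/src/resize.cpp:4208: error: (-215:Assertion failed) !ssize.empty() in function 'resize'
```

View pics/placed.png

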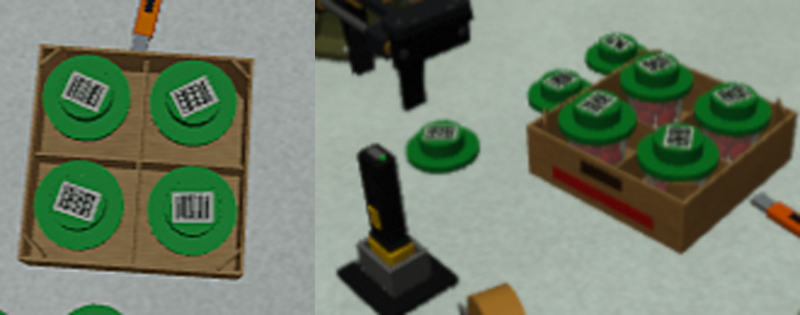

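Left: the lid sits level in the cell with its label at (193,97). Right: the placed lid at (678,150) is seated like the packs, which are within about 1 mm of their earlier estimates. The scanner stands at (380,230). Label estimates are T (639.9, -29.3) and S (637.3, -28.5), yaw 122°. Now the scanner.

Call:
apply_moves(targets=[[[-6.5, -21.8, 0], [0, 0, 0.015]], [[-6.5, -21.8, 0], [0, 0, 0.015]], [[-6.5, -21.8, -15], [0, 0, 0.015]], [[-6.5, -21.8, -40], [0, 0, 0.015]], [[-6.5, -21.8, -70], [0, 0, 0.015]], [[-6.5, -21.8, -95], [0, 0, 0.015]], [[-6.5, -21.8, -109], [0, 0, 0.015]], [[-6.5, -21.8, -109], [0, 0, 0.015]]])

```text
time_s: 12.75
tool_pos: [0.5006, -0.3105, 0.1222]
tool_rot: [-179.7, -0.1, 87.0]
force: [0.8, 0.5, 1.3]
grip_width: 0.0751
```

```bash
python3 - <<'E'
from h import *
T=env.read_camera("top"); S=env.read_camera("scene")
o=env.get_obs(); print({k:np.round(o[k],4) for k in ("time_s","tool_pos","tool_rot","force","grip_width")})
a=cv2.resize(T["image"][200:290,330:420],(400,400),interpolation=cv2.INTER_CUBIC); b=cv2.resize(S["image"][180:280,110:210],(400,400),interpolation=cv2.INTER_CUBIC)
cv2.imwrite("pics/scan.png",np.hstack([a,b])[...,::-1])
E
```

```text
{'time_s': np.float64(12.85), 'tool_pos': array([ 0.5022, -0.3124,  0.1254]), 'tool_rot': array([1.799805e+02, 8.100000e-03, 8.694440e+01]), 'force': array([-0.0101,  0.1387,  1.171 ]), 'grip_width': np.float64(0.0751)}
```

View pics/scan.png

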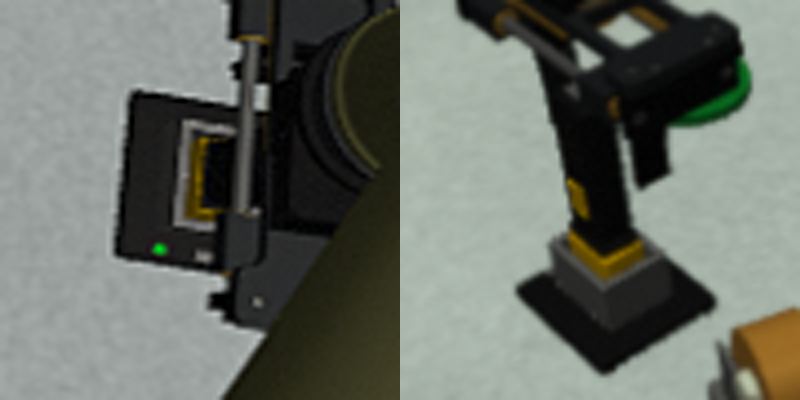

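The fingers straddle the handle with room on both sides, but are about 6 mm off in x and y. Correcting, then closing.

Call:
apply_moves(targets=[[[-3, -3.4, -1], [0, 0, -0.01]], [[-6, -6.8, -2], [0, 0, -0.017]], [[-6, -6.8, -2], [0, 0, -0.017]], [[-6, -6.8, -2], [0, 0, -0.017]]])

```text
time_s: 13.25
tool_pos: [0.4957, -0.32, 0.1236]
tool_rot: [179.9, 0.0, 85.9]
force: [0.1, 0.2, 0.3]
grip_width: 0.0751
```

Call:
apply_moves(targets=[[[0, 0, 0], [0, 0, 0]], [[0, 0, 0], [0, 0, 0]]])

```text
time_s: 13.45
tool_pos: [0.4958, -0.3195, 0.1232]
tool_rot: [180.0, -0.0, 85.9]
force: [0.3, -0.1, -0.7]
grip_width: 0.0749
```

Call:
apply_moves(targets=[[[0, 0, 0], [0, 0, 0]], [[0, 0, 0], [0, 0, 0]], [[0, 0, 0], [0, 0, 0]], [[0, 0, 0], [0, 0, 0]], [[0, 0, 0], [0, 0, 0]], [[0, 0, 0], [0, 0, 0]], [[0, 0, 0], [0, 0, 0]], [[0, 0, 0], [0, 0, 0]]], hand=28, squeeze=25)

```text
time_s: 14.25
tool_pos: [0.4956, -0.3196, 0.123]
tool_rot: [-180.0, 0.0, 85.9]
force: [1.1, -0.7, 0.2]
grip_width: 0.0361
```

```bash
python3 - <<'E'
from h import *
o=env.get_obs(); print({k:np.round(o[k],4) for k in ("time_s","tool_pos","tool_rot","force","wrist_torque","grip_width","qpos")})
E
```

```text
{'time_s': np.float64(14.25), 'tool_pos': array([ 0.4956, -0.3196,  0.123 ]), 'tool_rot': array([-1.799958e+02,  3.000000e-04,  8.593100e+01]), 'force': array([ 1.0995, -0.6578,  0.171 ]), 'wrist_torque': array([-0.1287,  0.092 ,  0.0325]), 'grip_width': np.float64(0.0361), 'qpos': array([ -5.184 ,  18.1525,  42.2564, 100.4197, -13.202 ,  66.5097,
        36.8944])}
```

Handle gripped at 36.1 mm with negligible side force. Lifting straight up, gently at first.

Call:
apply_moves(targets=[[[0, 0, 3], [0, 0, 0]], [[0, 0, 8], [0, 0, 0]], [[0, 0, 14], [0, 0, 0]], [[0, 0, 20], [0, 0, 0]], [[0, 0, 26], [0, 0, 0]], [[0, 0, 32], [0, 0, 0]], [[0, 0, 38], [0, 0, 0]], [[0, 0, 45], [0, 0, 0]]], squeeze=35)

```text
time_s: 15.05
tool_pos: [0.4956, -0.3195, 0.1686]
tool_rot: [-180.0, -0.0, 85.9]
force: [-0.2, -0.6, -1.9]
grip_width: 0.0358
```

Call:
apply_moves(targets=[[[0, 0, 10], [0, 0, 0]], [[0, 0, 22], [0, 0, 0]], [[0, 0, 36], [0, 0, 0]], [[0, 0, 52], [0, 0, 0]], [[0, 0, 68], [0, 0, 0]], [[0, 0, 84], [0, 0, 0]], [[0, 0, 95], [0, 0, 0]], [[0, 0, 100], [0, 0, 0]]])

```text
time_s: 15.85
tool_pos: [0.4961, -0.32, 0.27]
tool_rot: [179.9, 0.0, 85.9]
force: [0.9, 0.1, -2.1]
grip_width: 0.036
```

```bash
python3 - <<'E'
from h import *
o=env.get_obs(); print({k:np.round(o[k],4) for k in ("time_s","tool_pos","tool_rot","force","wrist_torque","grip_width","qpos")})
E
```

```text
{'time_s': np.float64(15.85), 'tool_pos': array([ 0.4961, -0.32  ,  0.27  ]), 'tool_rot': array([1.798679e+02, 4.640000e-02, 8.592730e+01]), 'force': array([ 0.9403,  0.0958, -2.0611]), 'wrist_torque': array([-0.0963,  0.0908,  0.0367]), 'grip_width': np.float64(0.036), 'qpos': array([-7.3213, 11.8348, 44.0498, 89.3831, -8.3103, 81.9979, 33.1861])}
```

Held and clear: the nose is about 159 mm up, higher than everything along the way. I carry it across while turning -54°.

Call:
apply_moves(targets=[[[6, 12, 0], [0, 0, -0.04]], [[16, 34, 0], [0, 0, -0.11]], [[28, 58, 0], [0, 0, -0.18]], [[40, 82, 0], [0, 0, -0.26]], [[52, 106, 0], [0, 0, -0.34]], [[64, 130, 0], [0, 0, -0.42]], [[76, 154, 0], [0, 0, -0.5]], [[88, 178, 0], [0, 0, -0.58]]])

```text
time_s: 16.65
tool_pos: [0.5838, -0.1405, 0.2678]
tool_rot: [-180.0, 0.0, 52.5]
force: [-0.3, -0.2, -1.4]
grip_width: 0.0359
```

Call:
apply_moves(targets=[[[12, 24, 0], [0, 0, -0.08]], [[24, 48, 0], [0, 0, -0.16]], [[36, 74, 0], [0, 0, -0.24]], [[46, 94, 0], [0, 0, -0.3]], [[53, 107, 0], [0, 0, -0.34]], [[54.7, 111.5, 0], [0, 0, -0.361]], [[54.7, 111.5, 0], [0, 0, -0.361]], [[54.7, 111.5, 0], [0, 0, -0.361]]])

```text
time_s: 17.45
tool_pos: [0.6379, -0.0315, 0.268]
tool_rot: [180.0, 0.1, 32.0]
force: [-0.1, 0.3, -2.0]
grip_width: 0.0359
```

```bash
python3 - <<'E'
from h import *
o=env.get_obs(); print({k:np.round(o[k],4) for k in ("time_s","tool_pos","tool_rot","force","wrist_torque","grip_width","qpos")})
E
```

```text
{'time_s': np.float64(17.45), 'tool_pos': array([ 0.6379, -0.0315,  0.268 ]), 'tool_rot': array([1.799703e+02, 5.550000e-02, 3.196430e+01]), 'force': array([-0.0682,  0.2674, -1.964 ]), 'wrist_torque': array([-0.1133,  0.1577, -0.0011]), 'grip_width': np.float64(0.0359), 'qpos': array([-31.21  ,  18.793 ,  40.9862,  82.2198, -12.2182,  83.5458,
       -48.4075])}
```

Call:
apply_moves(targets=[[[0.4, 0.5, -4], [0, 0, 0]], [[0.8, 1, -10], [0, 0, 0]], [[0.8, 1, -17], [0, 0, 0]], [[0.8, 1, -24], [0, 0, 0]], [[0.8, 1, -31], [0, 0, 0]], [[0.8, 1, -36], [0, 0, 0]], [[0.8, 1, -38], [0, 0, 0]], [[0.8, 1, -38], [0, 0, 0]]])

```text
time_s: 18.25
tool_pos: [0.639, -0.029, 0.2297]
tool_rot: [-180.0, 0.0, 32.0]
force: [-0.0, -0.2, -1.5]
grip_width: 0.0361
```

```bash
python3 - <<'E'
from h import *
T=env.read_camera("top"); S=env.read_camera("scene")
o=env.get_obs(); p=np.array(o["tool_pos"]); print({k:np.round(o[k],4) for k in ("time_s","tool_pos","tool_rot","force","wrist_torque","grip_width","qpos")})
k=7; x0,y0,x1,y1=240,130,320,215
im=cv2.resize(S["image"][y0:y1,x0:x1],None,fx=k,fy=k,interpolation=cv2.INTER_CUBIC)[...,::-1].copy(); raw=im.copy()
y=np.radians(o["tool_rot"][2]-90); R=np.array([[np.cos(y),-np.sin(y)],[np.sin(y),np.cos(y)]])
def dr(P,z,c,col):
    q=(px(S,np.c_[P@R.T+c,np.full(len(P),z)])-[x0,y0]+.5)*k; cv2.polylines(im,[q.round().astype(np.int32)],True,col,1)
b=np.array([[-1,-1],[1,-1],[1,1],[-1,1.]])
dr(b*[.022,.015],p[2]-.111,p[:2],(255,0,255)); dr(b*[.022,.015],p[2]-.111+.046,p[:2],(255,0,255)); dr(b*[.02,.015],.099,np.array([.6388,-.0305]),(0,0,255))
cv2.imwrite("pics/final.png",cv2.resize(np.hstack([raw,im]),(800,425)))
E
```

```text
{'time_s': np.float64(18.35), 'tool_pos': array([ 0.6393, -0.0291,  0.2304]), 'tool_rot': array([ 1.799787e+02, -2.010000e-02,  3.202170e+01]), 'force': array([ 0.2632, -0.0791, -1.1414]), 'wrist_torque': array([-0.0972,  0.1068, -0.0143]), 'grip_width': np.float64(0.0358), 'qpos': array([-31.2241,  19.7975,  40.5125,  85.3935, -12.9253,  79.5369,
       -48.0247])}
```

View pics/final.png

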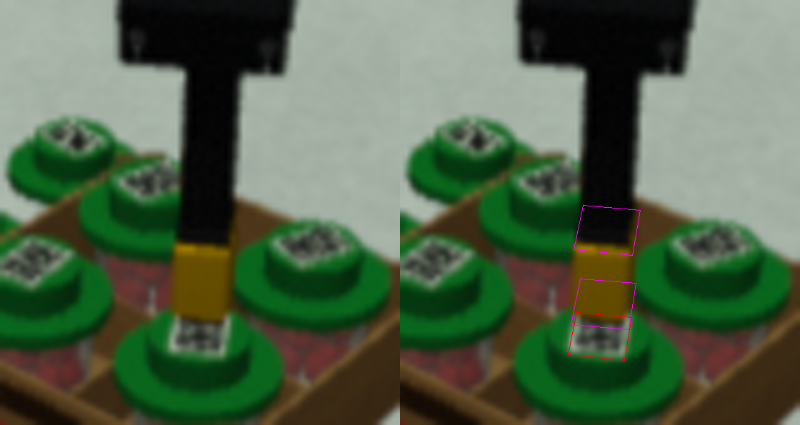

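The scanner hangs upright over the label: head spans x 172–232 and label 168–230 in the left half, so they are centred sideways. The head's lower edge shows a little higher than predicted, so I measure that numerically.

```bash
python3 - <<'E'
from h import *
S=env.read_camera("scene"); p=np.array(env.get_obs()["tool_pos"]); yaw=env.get_obs()["tool_rot"][2]-90; print(p)
g=S["image"].astype(float); Y=g[...,0]-g[...,2]   # yellow: R-B ; black/green/white ~0
y=np.radians(yaw); R=np.array([[np.cos(y),-np.sin(y)],[np.sin(y),np.cos(y)]])
b=np.array([[-1,-1],[1,-1],[1,1],[-1,1.]])*[.022,.015]
def mask(dx,dy,dz):
    P=np.r_[np.c_[b@R.T+p[:2],np.full(4,p[2]-.111)],np.c_[b@R.T+p[:2],np.full(4,p[2]-.065)]]+np.array([dx,dy,dz])
    return px(S,P)
P=mask(0,0,0); print("pred nose corners",P[:4].round(1).tolist(),"head top",P[4:].round(1).tolist())
u0,u1=int(P[:,0].min())-2,int(P[:,0].max())+3
for u in range(u0,u1):
    col=Y[150:205,u]; on=np.where(col>40)[0]
    if len(on)>8:
        m=np.median(col[on]); i=on[-1]; print(u,"R-B",int(m),"top",150+on[0],"bottom",150+i,"edge",np.round(col[i-2:i+3]).astype(int))
for v in(172,178): r=Y[v,u0-4:u1+4]; print(v,u0-4,np.round(r).astype(int).tolist())
l=labelfit(S,(.6385,-.03),.099); print(l)
# label lower corners
Rl=lambda a:np.array([[np.cos(a),-np.sin(a)],[np.sin(a),np.cos(a)]])
print("label in picture at lid fit", px(S,np.c_[(b/[.022,.015]*[.02,.015])@Rl(np.radians(122)).T+[.6388,-.0305],np.full(4,.099)]).round(1).tolist())
w=g.min(2)[170:208,268:292]; print(np.round(w[8:36:1,6:20:3]).astype(int).tolist())
E
```

```text
[ 0.63938526 -0.02908488  0.23046557]
pred nose corners [[275.6, 185.1], [273.7, 194.3], [285.2, 195.4], [286.7, 186.1]] head top [[276.1, 170.5], [274.2, 179.4], [286.0, 180.4], [287.5, 171.5]]
274 R-B 73 top 182 bottom 192 edge [79 70 46 12 -5]
275 R-B 98 top 178 bottom 192 edge [96 95 82 33 10]
276 R-B 100 top 178 bottom 193 edge [98 94 45  8  3]
277 R-B 100 top 178 bottom 193 edge [97 93 59 12  4]
278 R-B 100 top 179 bottom 193 edge [97 94 66 15  5]
279 R-B 100 top 179 bottom 193 edge [97 94 72 21  4]
280 R-B 100 top 179 bottom 193 edge [98 98 78 32  4]
281 R-B 101 top 179 bottom 193 edge [97 97 88 30  6]
282 R-B 100 top 179 bottom 193 edge [97 97 89 29  6]
283 R-B 99 top 179 bottom 193 edge [97 98 93 39  5]
284 R-B 97 top 179 bottom 193 edge [91 92 68 25  5]
285 R-B 81 top 179 bottom 192 edge [78 73 56 31 11]
286 R-B 60 top 177 bottom 190 edge [35 39 43 39 13]
288 R-B 51 top 170 bottom 178 edge [52 51 49 35  7]
172 267 [-12, -11, -11, -11, -12, -10, -10, -10, -9, -2, -1, -1, 1, 0, -2, 0, 0, -1, 0, 14, 44, 50, 50, 51, 53, 52, 47]
178 267 [-19, -18, -19, -20, -19, -20, -18, 0, 57, 51, 41, 40, 37, 25, 25, 23, 14, 14, 25, 65, 58, 49, 45, 29, 14, -2, -10]
[635.57185931 -26.47460212 123.56147358]
label in picture at lid fit [[284.4, 201.5], [285.8, 193.0], [274.8, 192.0], [273.0, 200.4]]
[[25, 4, 6, 6, 3], [19, 0, 0, 0, 0], [13, 0, 0, 0, 1], [11, 0, 0, 0, 2], [18, 0, 0, 0, 2], [20, 0, 0, 0, 4], [21, 0, 0, 0, 3], [21, 0, 0, 0, 4], [22, 0, 0, 0, 6], [22, 0, 0, 0, 6], [21, 0, 0, 0, 7], [15, 0, 0, 0, 12], [12, 0, 0, 0, 15], [9, 0, 0, 0, 19], [16, 0, 0, 0, 30], [38, 7, 16, 0, 47], [56, 48, 32, 23, 46], [82, 71, 59, 63, 38], [108, 87, 49, 73, 30], [127, 62, 38, 70, 26], [136, 66, 59, 60, 18], [136, 93, 57, 66, 15], [84, 70, 72, 97, 11], [23, 28, 46, 64, 5], [6, 9, 14, 16, 6], [6, 4, 4, 7, 4], [7, 5, 7, 6, 5], [4, 6, 6, 5, 3]]
```

Sideways the predictions match to about 0.3 px. The lengthwise residual, read with the camera's known bias, puts the label about 1.8 mm toward -y from the window. One small correction, then I let it settle and check.

Call:
apply_moves(targets=[[[0, -0.9, 0], [0, 0, 0]], [[0, -1.8, 0], [0, 0, 0]], [[0, -1.8, 0], [0, 0, 0]], [[0, -1.8, 0], [0, 0, 0]], [[0, -1.8, 0], [0, 0, 0]], [[0, -1.8, 0], [0, 0, 0]], [[0, -1.8, 0], [0, 0, 0]], [[0, -1.8, 0], [0, 0, 0]]])

```text
time_s: 19.2
tool_pos: [0.6391, -0.0308, 0.2301]
tool_rot: [180.0, 0.0, 32.0]
force: [-0.3, -0.9, -1.7]
grip_width: 0.0356
```

```bash
python3 - <<'E'
from h import *
o=env.get_obs(); print({k:np.round(o[k],4) for k in ("time_s","tool_pos","tool_rot","force","grip_width","joint_velocities")})
S=env.read_camera("scene"); g=S["image"].astype(float); Y=g[...,0]-g[...,2]
print("nose edge rows",[(u,150+int(np.where(Y[150:205,u]>50)[0][-1])) for u in(276,279,282)])
if np.linalg.norm(o["tool_pos"]-np.array([.6394,-.0309,.230]))<.003 and abs(o["grip_width"]-.036)<.001: print(env.sign_off())
E
```

```text
{'time_s': np.float64(19.2), 'tool_pos': array([ 0.6391, -0.0308,  0.2301]), 'tool_rot': array([1.79997e+02, 4.90000e-03, 3.20234e+01]), 'force': array([-0.3296, -0.8867, -1.6731]), 'grip_width': np.float64(0.0356), 'joint_velocities': array([-0.043 , -0.1475, -0.001 , -0.0378, -0.0709, -0.0255,  0.0514])}
nose edge rows [(276, 193), (279, 193), (282, 193)]
the job is handed in; nothing more can be done
None
```

I put the leftmost green lid on the open cup. The scanner is now held upright and still above that lid's label, and I handed the job in at 19.2 s of the 61 s allowed.

- **Lid:** I lowered it until it made contact at the height expected for a seated lid, with 5 N of force, then opened the gripper. The pictures afterwards showed it level and sitting like the other packs. The packs I could measure had not moved by more than about 1 mm, except one far pack that the scene camera measures poorly.
- **Scanner:** It came straight up out of the cradle with negligible side force. I carried it with its nose about 157 mm above the bench, well above the packs and carton.
- **Final pose:** The window should be about 20 mm above the label. That height comes from the arm's position and the given sizes, not from a direct measurement. The scanner's wide side is at -58°, which matches the label's measured 122° (the same direction, half a turn apart). The force reading is only the scanner's weight, and the joints are at rest.

**Disagreements between checks:**
- The two cameras differed by 2–3 mm on where the label is, mostly along the scene camera's line of sight. The top camera was blocked by the arm during placing. I took a compromise position, so the window could be about 2 mm off the label's centre.
- In the last picture I measured, taken before a final 1.8 mm adjustment, the scanner's nose appeared about 1 pixel higher than predicted. About 1 mm of that is not explained by the camera's known error.

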